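Set the heat of the mantle that holds the flask

TASK

Two heating mantles stand on the bench, one with a flask in it and one empty. On the mantle with the flask, roll the knurled thumbwheel by its edge until the digit 4 is centred in the little window beside it, and let go. Leave the empty mantle's wheel as it is set.

Things in the scene. Friction and masses are not known exactly. Their poses are not given: they have to be found in the camera images.
- mantle_with_flask: Fixed green case, 160 (x) x 300 (y -145 to 155) x 85 mm high; long -x side faces the robot. Origin: on the bench at mid-depth. On top at y = 82 mm a round well, 132 mm wide, 85 tall, holds a glass flask with red stopper (310 mm above bench). A black hood 12 mm high (y -137 to -77, x -44 to 44 mm) has a 28 x 30 mm window centred at (0, -107). Loose 26 mm stopper on the top near (61, -11).
- heat_axle (a point): Centre of this mantle's thumbwheel, inside the case at (0, -60, 55) mm of its frame; same axes as the case, level axle along y. The aluminium wheel stands upright, 100 mm diameter over 36 ridges 1.5 mm high, 18 mm wide. Its edge rises 20 mm out of the case's top through a slot, x -40 to 40 mm; highest point 50 mm above this point.
- heat_wheel (a joint): Turn of that thumbwheel and its digit drum, rad. Digit k (0 to 7) is centred in the window, between two white index lines, at k x 0.785, so 4 is at 3.142. Grows as the top of the wheel rolls to the case's +x, away from the robot. Starts at 1.8 to 2.6. Even friction, about 1.2 N at the edge, no clicks; stays where left. Stops at -0.2 and 5.7.
- spare_mark (a point): A point on the ridged edge of the other mantle's thumbwheel, 50 mm from its axle; it moves if that wheel is turned. That mantle is the same in every way but its well is empty; either may stand on the robot's left.

How it is judged:
By the outcome, as a careful person would: the job done as asked, in the order asked, and still so for the second after the job is handed in, with the robot touching nothing.
It also fails if it takes over 38 s, if anything falls off the work surface, if the arm or the gripper's body presses on something with over 40 N, if the wrist force passes 120 N, or if a joint passes its speed limit or range.

ROBOT

A 7-joint arm with a two-finger parallel gripper is mounted at the origin on the work surface. World frame = base frame: x ahead of the robot, y to its left, z up, the work surface at z = 0. Lengths are in m, angles in rad, forces in N, time in s.
With the tool pointing down it reaches from about 0.375 to 0.925 m from the base axis. Payload 3.1 kg.
Tool frame: the origin (TCP) lies midway between the tips of the shut fingers; the grasp point (between the pads) lies 19 mm behind it (arm.grasp_offset is the distance from the TCP to the grasp point, in m); z points along the fingers, y is the line along which they close (so a half turn about z gives the same grasp; the last joint's range is limited). The gripper opens to 85 mm and grips with 20 to 120 N. Pads are 22 mm wide; open, the fingers measure 114 mm over their backs; the gripper's body (76 mm by 85 mm) begins 54 mm behind the grasp point. The pads swing forward as they close: fully open they stand 13 mm farther back than shut.
Start: joints at [-0.098, 0.383, 0.044, 1.598, -0.018, 1.161, -0.05], TCP at [0.65, 0, 0.231] pointing down, gripper open.
Joint ranges: [-2.61, 2.61], [-0.41, 2.15], [-1.48, 1.57], [0, 2.5], [-1.57, 4.71], [0.05, 1.97], [-2.85, 2.85]. Speed limits (rad/s): [2.79, 2.79, 3.14, 3.14, 3.14, 3.14, 3.14].

INTERFACE

Orientations are given as a rotation vector (axis times angle).
In Python, from rig import read_state, viewer, sign_off, arm gives the robot as it stands.
- The arm moves only by the tool jog_arm, never from a script. Its argument "moves" is a list of rows, each an object of numbers: "jaw": the closure, from 0 (fully open) to 1 (shut); "tx", "ty", "tz": the shift along the tool's x, y, z in m; "rx", "ry", "rz": the turn, a rotation vector about the tool's x, y, z in degrees. In form: [{"jaw": .., "tx": .., "ty": .., "tz": .., "rx": .., "ry": .., "rz": ..}, ...]. A call has 1 to 8 rows; each row is the pose to reach, as a shift and turn from the pose commanded when the call began, along the tool's axes at that moment; what a row does not reach only later rows make up. A row lasts 1/8 s, in which the tool goes at most 62.5 mm and 10.7 degrees, less where a joint would pass 70% of its speed; a pose out of reach is approached as far as the arm can. A call with a gripper value outside its range is refused whole. The fingers move at their own pace and stop on an object; "newtons" is the grip in N (left out, the last holds). Time passes only in rows, so rows that repeat a pose let the fingers close. It gives the time, the measured TCP pose, the force, the opening and the grip force at its end, in the units of the state.
- read_state(): the state, without advancing time (a new reading comes with each control period).
- viewer.grab_frame(name): name is "scene" or "side" or "wrist"; returns the picture (384x512x3 uint8, red, green, blue); there is no depth.
- viewer.camera_params(name): a dict with "mtx" (3x3 intrinsics, pixels), "distortion" ([k1, k2, p1, p2, k3] as OpenCV has them; the pictures are not rectified), "rvec" (rotation vector, rad) and "tvec" (3), from world to camera coordinates, as OpenCV has them. Camera axes: x right, y down, z forward; pixel columns grow to the right and rows downward; lengths in m; the calibration is good to about 2 mm. A picture is of the moment at which its call begins: read the wrist's pose just before it. camera_params takes no time and is no camera call; for the wrist camera it gives the pose at the moment of the call.
- sign_off(): hands the job in; it is judged then, once.
Trained networks look in the newest picture that a camera, given by its name, has taken for a name from the list of things; names that differ only in an ending like _2 or _b are one class to them, and where a whole thing is asked for, a point or a joint stands for the part that bears it (a point fixed in the world has none). Each returns a list of dicts, best first, with "confidence" (0 to 1); they miss things now and then, are a little off and sometimes report something else, mostly with a low value. They report only what shows in the picture. A call takes as long as a camera call.
- viewer.silhouettes(camera, query): "region" (384x512 bool, what is visible of it) and "rect" ([left, top, right, bottom] in pixels, round what is visible of it).
- viewer.mark_of(camera, query): "at" ([column, row] in pixels: a listed point, or the origin of a listed thing).
The state is a dict: "time_s": time; "joints": joint angles; "dq": joint speeds; "effort": joint torques, N m; "eef_pos": TCP position; "tool_rot": TCP orientation; "force": force on the tool from outside, world axes, zero at the start; "ft_torque": the same for the moment, N m; "width": finger opening in m; "grip_force": force on a finger pad.
Only numpy, scipy, OpenCV 4.12 (cv2) and the standard library are available. Lean on these libraries where they do the work, as an engineer would, in place of code of your own. Each camera call takes 0.05 s, during which the arm holds its last target. There are 200 camera calls.

## Working session

There is one attempt and no reset: what is moved stays moved. The work goes in short steps, Python scripts to look and compute and a tool call to move; the robot and the scene stay as the last step left them, time stands still between calls to the robot, and variables do not carry over. Pictures are saved under pics/ and viewed, at most 10 in all, crops included, and the job is handed in when it is done.

Besides the shell and the picture viewer there is one more tool, called after "Emit:" by a JSON object that holds its "name" and its "arguments". jog_arm: Moves the arm, as the interface text tells. Its arguments: {"type":"object","properties":{"moves":{"type":"array"},"newtons":{"type":"number"}},"required":["moves"]}

```bash
mkdir -p pics
cat > h.py <<'E'
import numpy as np, cv2
from rig import read_state, viewer, arm
def cam(n):
    p=viewer.camera_params(n); return [np.array(p[k],float) for k in("mtx","distortion","rvec","tvec")]
def ray(n,px,z):
    K,d,r,t=cam(n); R=cv2.Rodrigues(r)[0]
    u=cv2.undistortPoints(np.array([[px]],float),K,d)[0,0]
    o=-R.T@t.ravel(); v=R.T@np.array([u[0],u[1],1]); return o+v*(z-o[2])/v[2]
def save(n,f,box=None,s=1):
    im=viewer.grab_frame(n)[:,:,::-1]
    if box: im=im[box[1]:box[3],box[0]:box[2]]
    cv2.imwrite('pics/'+f,cv2.resize(im,None,fx=s,fy=s,interpolation=cv2.INTER_CUBIC))
E
python3 - <<'E'
from h import *
s=read_state();print(s["eef_pos"],s["tool_rot"],s["time_s"],s["width"])
for n in("scene","side","wrist"):
    save(n,n+'0.png')
    for q,z in(("mantle_with_flask",0),("heat_axle",.055),("spare_mark",.1)):
        for m in viewer.mark_of(n,q): print(n,q,m["confidence"],np.round(m["at"]),ray(n,m["at"],z).round(3))
a=cv2.imread('pics/scene0.png');b=cv2.imread('pics/side0.png')
cv2.imwrite('pics/ab.png',cv2.resize(np.vstack([a,b]),(400*1,600)))
E
```

```text
[6.49043526e-01 8.92669576e-06 2.29836151e-01] [-2.22003844 -2.22029624  0.00314231] 0.0 0.08511876773921075
scene mantle_with_flask 0.91 [354. 255.] [0.586 0.206 0.   ]
scene heat_axle 0.55 [333. 228.] [0.573 0.148 0.055]
side mantle_with_flask 0.89 [212. 138.] [0.579 0.206 0.   ]
side heat_axle 0.87 [225. 135.] [0.585 0.15  0.055]
wrist heat_axle 0.78 [184.  16.] [0.579 0.153 0.055]
```

View pics/scene0.png

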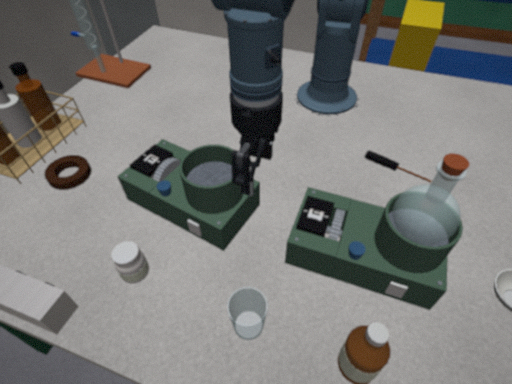

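View pics/wrist0.png

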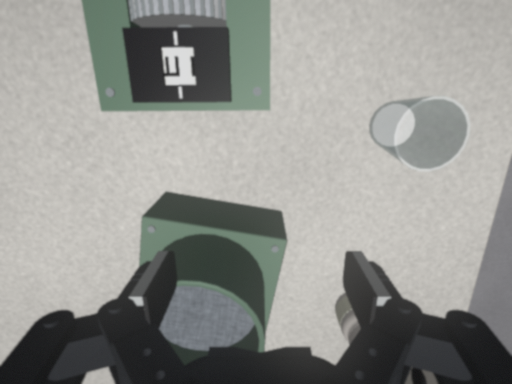

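Scene: the flask mantle is the one at right (case around pixel 370,250), which is the robot's left. Its hood and digit are at (318,215). The wrist view shows its hood at (178,65), with the wheel above it. I'll move closer for a better view.

Emit:
{"name": "jog_arm", "arguments": {"moves": [{"jaw": 1,"tx": 0.03,"ty": -0.03},{"jaw": 1,"tx": 0.07,"ty": -0.07},{"jaw": 1,"tx": 0.07,"ty": -0.07},{"jaw": 1,"tx": 0.07,"ty": -0.07}], "newtons": 40}}

```text
invalid input at $.moves[0]: expected keys jaw, tx, ty, tz, rx, ry, rz
```

Run:
```python
from h import *
s=read_state();print(s["eef_pos"],s["tool_rot"],s["time_s"],s["width"],s["force"])
K,d,r,t=cam("wrist");print(-cv2.Rodrigues(r)[0].T@t.ravel())
save("wrist",'w1.png')
for q,z in(("mantle_with_flask",0),("heat_axle",.055),("spare_mark",.1)):
    for m in viewer.mark_of("wrist",q): print(q,m["confidence"],np.round(m["at"]),ray("wrist",m["at"],z).round(4))
for m in viewer.silhouettes("wrist","heat_wheel"): print(m["confidence"],m["rect"])
```

```text
[6.50006378e-01 9.41662487e-06 2.31300934e-01] [-2.22143597e+00 -2.22144657e+00 -5.37034479e-05] 0.6 0.08539501080596253 [ 0.59656398 -0.19497206  0.86487917]
[0.65095451 0.08463027 0.37453221]
heat_axle 0.59 [182.  19.] [0.5777 0.1499 0.055 ]
0.55 [125.2, 1.9, 222.8, 85.4]
```

View pics/w1.png

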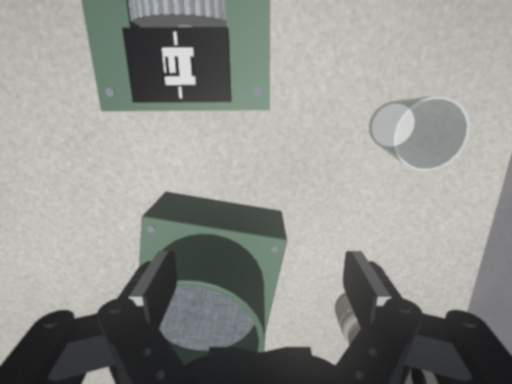

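The move was refused because rows need every key, so the view hasn't changed. I'll resend it.

Emit:
{"name": "jog_arm", "arguments": {"moves": [{"jaw": 1,"tx": 0.03,"ty": -0.03,"tz": 0,"rx": 0,"ry": 0,"rz": 0},{"jaw": 1,"tx": 0.06,"ty": -0.07,"tz": 0,"rx": 0,"ry": 0,"rz": 0},{"jaw": 1,"tx": 0.06,"ty": -0.07,"tz": 0,"rx": 0,"ry": 0,"rz": 0},{"jaw": 1,"tx": 0.06,"ty": -0.07,"tz": 0,"rx": 0,"ry": 0,"rz": 0},{"jaw": 1,"tx": 0.06,"ty": -0.07,"tz": 0,"rx": 0,"ry": 0,"rz": 0}], "newtons": 40}}

```text
time_s: 1.48
eef_pos: [0.5812, 0.0585, 0.2317]
tool_rot: [2.223, 2.218, 0.001]
force: [-0.5, 0.1, 0.6]
width: -0.0002
grip_force: 0.0
```

Run:
```python
from h import *
s=read_state();print(s["eef_pos"],s["tool_rot"],s["time_s"],s["width"],s["force"])
K,d,r,t=cam("wrist");print(-cv2.Rodrigues(r)[0].T@t.ravel())
save("wrist",'w2.png',(0,0,512,384),1.5)
for q,z in(("mantle_with_flask",0),("heat_axle",.055)):
    for m in viewer.mark_of("wrist",q): print(q,m["confidence"],np.round(m["at"]),ray("wrist",m["at"],z).round(4))
for m in viewer.silhouettes("wrist","heat_wheel"): print(m["confidence"],m["rect"])
```

```text
[0.58117275 0.05851244 0.23166134] [2.22308078e+00 2.21795972e+00 8.71697731e-04] 1.475 -0.00023603991523701314 [-0.47947109  0.14969413  0.55465715]
[0.58211966 0.14321484 0.37481414]
mantle_with_flask 0.63 [253.  24.] [0.5749 0.2152 0.    ]
0.81 [212.1, 66.2, 299.0, 152.4]
```

View pics/w2.png

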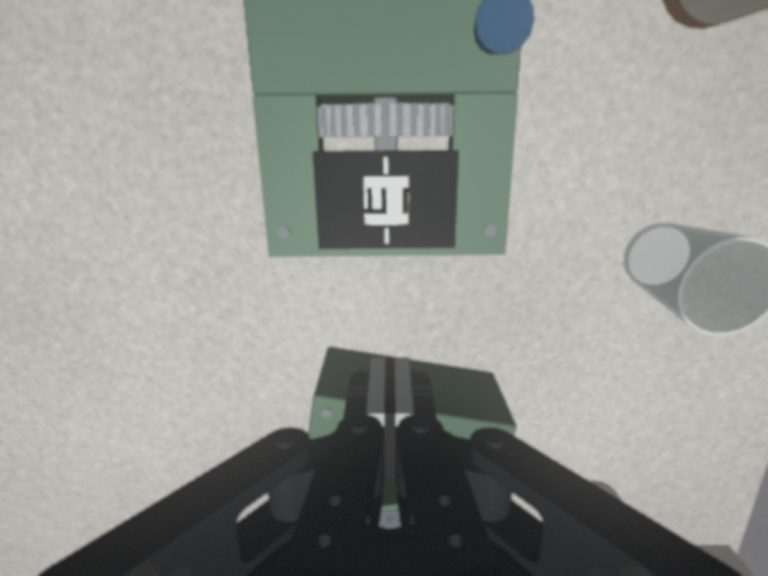

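Run:
```python
from h import *
im=cv2.imread('pics/w2.png')[140:260,300:470]
im=cv2.rotate(im,cv2.ROTATE_90_COUNTERCLOCKWISE)
cv2.imwrite('pics/c2.png',cv2.resize(im,None,fx=3.5,fy=3.5,interpolation=cv2.INTER_CUBIC))
for p,z in(((314,152),.097),((457,151),.097),((456,248),.097),((319,248),.097),((269,256),.085),((506,253),.085),((319,118),.095),((452,118),.095),((386,103),.105),((386,135),.105)):
    print(p,ray("wrist",(p[0]/1.5,p[1]/1.5),z).round(4))
```

```text
(314, 152) [0.5367 0.1352 0.097 ]
(457, 151) [0.6225 0.1356 0.097 ]
(456, 248) [0.6248 0.0759 0.097 ]
(319, 248) [0.5365 0.0761 0.097 ]
(269, 256) [0.5005 0.0677 0.085 ]
(506, 253) [0.6605 0.0695 0.085 ]
(319, 118) [0.5404 0.1543 0.095 ]
(452, 118) [0.619  0.1542 0.095 ]
(386, 103) [0.5801 0.1618 0.105 ]
(386, 135) [0.58   0.1447 0.105 ]
```

View pics/c2.png

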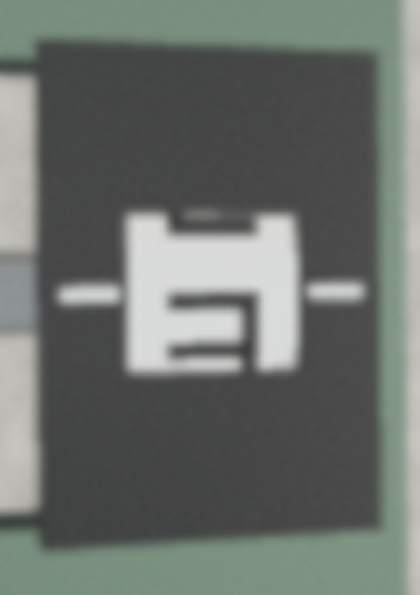

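The crop, turned to the robot's reading direction, shows digit 3 about 57 px below the index line and the foot of a 2 above it. That puts the wheel at about 2.1 rad, so it needs about +1.05 rad (52 mm of edge travel away from the robot). The axle is at (0.580, 0.153). I'll turn the tool 90° so the camera clears the flask, then approach.

Emit:
{"name": "jog_arm", "arguments": {"moves": [{"jaw": 1,"tx": 0,"ty": 0,"tz": 0,"rx": 0,"ry": 0,"rz": 10.6},{"jaw": 1,"tx": 0,"ty": 0,"tz": 0,"rx": 0,"ry": 0,"rz": 21},{"jaw": 1,"tx": 0,"ty": 0,"tz": 0,"rx": 0,"ry": 0,"rz": 31.5},{"jaw": 1,"tx": 0.01,"ty": 0,"tz": 0.01,"rx": 0,"ry": 0,"rz": 42},{"jaw": 1,"tx": 0.03,"ty": -0.005,"tz": 0.03,"rx": 0,"ry": 0,"rz": 52.5},{"jaw": 1,"tx": 0.05,"ty": -0.01,"tz": 0.05,"rx": 0,"ry": 0,"rz": 63},{"jaw": 1,"tx": 0.075,"ty": -0.02,"tz": 0.08,"rx": 0,"ry": 0,"rz": 73.5},{"jaw": 1,"tx": 0.093,"ty": -0.025,"tz": 0.1,"rx": 0,"ry": 0,"rz": 84}]}}

```text
time_s: 2.68
eef_pos: [0.5541, 0.1541, 0.1298]
tool_rot: [3.138, 0.156, -0.003]
force: [0.3, 0.4, -0.5]
width: 0.0004
grip_force: 0.0
```

Emit:
{"name": "jog_arm", "arguments": {"moves": [{"jaw": 1,"tx": 0,"ty": 0,"tz": 0,"rx": 0,"ry": 0,"rz": 6},{"jaw": 1,"tx": 0,"ty": 0,"tz": 0,"rx": 0,"ry": 0,"rz": 6},{"jaw": 1,"tx": 0,"ty": 0,"tz": 0,"rx": 0,"ry": 0,"rz": 6}]}}

```text
time_s: 3.05
eef_pos: [0.5557, 0.1525, 0.1317]
tool_rot: [-3.142, -0.001, -0.002]
force: [-0.5, -0.2, 0.3]
width: 0.0002
grip_force: 0.0
```

Run:
```python
from h import *
s=read_state();print(s["eef_pos"],s["tool_rot"],s["joints"],s["time_s"],s["force"])
save("wrist",'w3.png')
```

```text
[0.55573248 0.15252367 0.1316753 ] [-3.14155653e+00 -8.27302600e-04 -1.52886578e-03] [-0.48355499  0.35615991  0.17082303  1.87162615 -0.07428218  0.91896774
 -1.84847367] 3.05 [-0.50979865 -0.23823942  0.25761743]
```

View pics/w3.png

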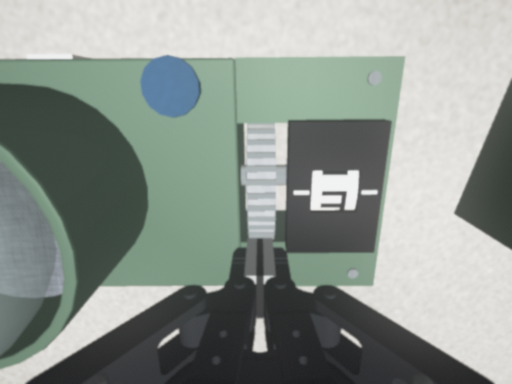

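This view shows the digit upright in its window at (335,190), with the index lines at row 192. The shut tips at (260,245) line up with the ridged wheel at column 262. Pressing down now.

Emit:
{"name": "jog_arm", "arguments": {"moves": [{"jaw": 1,"tx": 0,"ty": 0,"tz": 0.024,"rx": 0,"ry": 0,"rz": 0},{"jaw": 1,"tx": 0,"ty": 0,"tz": 0.029,"rx": 0,"ry": 0,"rz": 0},{"jaw": 1,"tx": 0,"ty": 0,"tz": 0.029,"rx": 0,"ry": 0,"rz": 0}]}}

```text
time_s: 3.48
eef_pos: [0.5549, 0.1525, 0.1025]
tool_rot: [3.141, -0.0, -0.001]
force: [-0.1, 0.1, 0.5]
width: 0.0001
grip_force: 0.0
```

No contact yet, so I'll press deeper.

Emit:
{"name": "jog_arm", "arguments": {"moves": [{"jaw": 1,"tx": 0,"ty": 0,"tz": 0.0015,"rx": 0,"ry": 0,"rz": 0},{"jaw": 1,"tx": 0,"ty": 0,"tz": 0.0025,"rx": 0,"ry": 0,"rz": 0},{"jaw": 1,"tx": 0,"ty": 0,"tz": 0.0025,"rx": 0,"ry": 0,"rz": 0}]}}

```text
time_s: 3.85
eef_pos: [0.5558, 0.1529, 0.102]
tool_rot: [-3.141, 0.0, -0.002]
force: [-3.3, -2.2, 9.0]
width: 0.0004
grip_force: 4.3
```

Emit:
{"name": "jog_arm", "arguments": {"moves": [{"jaw": 1,"tx": 0.005,"ty": 0,"tz": -0.001,"rx": 0,"ry": 0,"rz": 0},{"jaw": 1,"tx": 0.01,"ty": 0,"tz": -0.002,"rx": 0,"ry": 0,"rz": 0},{"jaw": 1,"tx": 0.015,"ty": 0,"tz": -0.0025,"rx": 0,"ry": 0,"rz": 0},{"jaw": 1,"tx": 0.02,"ty": 0,"tz": -0.0025,"rx": 0,"ry": 0,"rz": 0},{"jaw": 1,"tx": 0.025,"ty": 0,"tz": -0.0025,"rx": 0,"ry": 0,"rz": 0},{"jaw": 1,"tx": 0.03,"ty": 0,"tz": -0.0025,"rx": 0,"ry": 0,"rz": 0},{"jaw": 1,"tx": 0.035,"ty": 0,"tz": -0.0025,"rx": 0,"ry": 0,"rz": 0},{"jaw": 1,"tx": 0.04,"ty": 0,"tz": -0.002,"rx": 0,"ry": 0,"rz": 0}]}}

```text
time_s: 4.85
eef_pos: [0.5962, 0.1532, 0.1028]
tool_rot: [-3.141, 0.0, -0.003]
force: [-0.1, 0.3, 3.8]
width: 0.0
grip_force: 1.9
```

Run:
```python
from h import *
s=read_state();print(s["eef_pos"],s["force"])
save("wrist",'w4.png')
```

```text
[0.59623758 0.15316749 0.10283698] [-0.10011928  0.26027224  3.81082603]
```

View pics/w4.png

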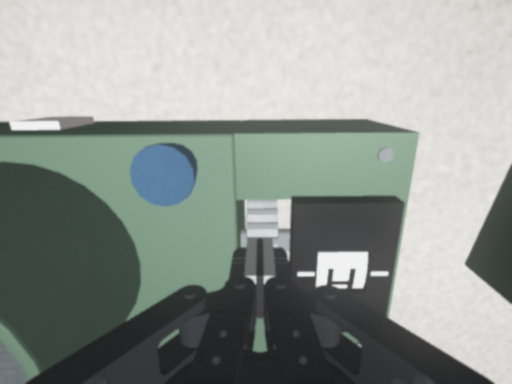

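The index lines are at row 273 and the next digit is coming up in the window at (343,280). I'll read it numerically.

```bash
cat > asc.py <<'E'
import cv2,sys
f,x0,y0,x1,y1=sys.argv[1],*map(int,sys.argv[2:6])
g=cv2.imread(f,0)[y0:y1,x0:x1]
for i,r in enumerate(g): print(y0+i,''.join(' .:-=+*#%@'[min(9,int(v)*10//256)] for v in r))
E
python3 asc.py pics/w4.png 292 246 394 294; echo; python3 asc.py pics/w3.png 292 165 382 216
```

```text
246 :::::::::::::::::::::::::::::::::::::::::::::::::::::::::::::::::::::::::::::::::::::::::--:----------
247 ::::::::::::::::::::::::::::::::::::::::::::::::::::::::::::::::::::::::::::::::::::::::-::-----------
248 ::::::::::::::::::::::::::::::::::::::::::::::::::::::::::-::::::::::::::-::::::::-:::::::::----------
249 ::::::::::::::::::::::::::::::::::::::::::::-::---------------:---------:---::::::::::::::---:--------
250 ::::::::::::::::::::::::::----------------------------------------------------:::::::::::-:-----------
251 :::::::::::::::::::::::::-==++++++++++++++++++++++++++++++++++++++++++++++++=-::-::::-:::-::----------
252 ::::::::::::::::::::::::-=*###################%%%%%%%%%%%%%%%%%%%%%%%%%%%%%#+-:::-::-:-----:----------
253 ::::::::::::::::::::::::-+#%@@@@@@@@@@@@@@@@@@@@@@@@@@@@@@@@@@@@@@@@@@@@@@@%+-:::::-------------------
254 ::::::::::::::::::::::::-+%@@@@@@@@@@@@@@@@@@@@@@@@@@@@@@@@@@@@@@@@@@@@@@@@%+-:::--:------------------
255 ::::::::::::::::::::::::-+%@@@@@@@@@@@@@@@@@@@@@@@@@@@@@@@@@@@@@@@@@@@@@@@@%+-:::---------------------
256 ::::::::::::::::::::::::-*
[... 8181 characters left out ...]
@@@@@@%#+-----------------------=+*
209 -----------------=*%%%%%%%%%%%%%%%%%%%%%%%%####+=--=+#########+=-----------------------=+*
210 ------------------=+**********************++++==----==+++++++==------------------------=+*
211 ---------------------------------------------------------------------------------------=+*
212 ---------------------------------------------------------------------------------------=+*
213 ---------------------------------------------------------------------------------------=+*
214 --------------------------------------------------------------------------------------=++*
215 --------------------------------------------------------------------------------------=++*
```

It's a 4, with its middle bar about 9 px below the index. Allowing for parallax, about 0.23 rad (12 mm) is left. I'll drag another 10 mm, lift, and put the camera above the window.

Emit:
{"name": "jog_arm", "arguments": {"moves": [{"jaw": 1,"tx": 0.003,"ty": 0,"tz": 0.0006,"rx": 0,"ry": 0,"rz": 0},{"jaw": 1,"tx": 0.0065,"ty": 0,"tz": 0.0015,"rx": 0,"ry": 0,"rz": 0},{"jaw": 1,"tx": 0.01,"ty": 0,"tz": 0.003,"rx": 0,"ry": 0,"rz": 0},{"jaw": 1,"tx": 0.01,"ty": 0,"tz": 0.003,"rx": 0,"ry": 0,"rz": 0},{"jaw": 1,"tx": 0.01,"ty": 0,"tz": -0.02,"rx": 0,"ry": 0,"rz": 0},{"jaw": 1,"tx": -0.03,"ty": 0.02,"tz": -0.06,"rx": 0,"ry": 0,"rz": 0},{"jaw": 1,"tx": -0.07,"ty": 0.045,"tz": -0.06,"rx": 0,"ry": 0,"rz": 0},{"jaw": 1,"tx": -0.1,"ty": 0.045,"tz": -0.06,"rx": 0,"ry": 0,"rz": 0}]}}

```text
time_s: 5.9
eef_pos: [0.4922, 0.1051, 0.1607]
tool_rot: [3.14, -0.006, -0.005]
force: [-0.0, -0.4, -0.3]
width: -0.0
grip_force: 0.0
```

Emit:
{"name": "jog_arm", "arguments": {"moves": [{"jaw": 1,"tx": 0,"ty": 0,"tz": 0,"rx": 0,"ry": 0,"rz": 0},{"jaw": 1,"tx": 0,"ty": 0,"tz": 0,"rx": 0,"ry": 0,"rz": 0}]}}

```text
time_s: 6.15
eef_pos: [0.4951, 0.1083, 0.1613]
tool_rot: [3.142, 0.001, -0.0]
force: [0.2, 0.4, -0.9]
width: -0.0001
grip_force: 0.0
```

```bash
cat > look.py <<'E'
from h import *
import sys
K,d,r,t=cam("wrist");R=cv2.Rodrigues(r)[0];c=-R.T@t.ravel();print("cam",c.round(4))
save("wrist",sys.argv[1])
p=cv2.projectPoints(np.array([[.58,.1057,.097]]),r,t,K,d)[0].ravel();print(p)
x,y=map(int,p)
im=cv2.imread('pics/'+sys.argv[1])[y-45:y+45,x-50:x+50]
cv2.imwrite('pics/c_'+sys.argv[1],cv2.resize(im,None,fx=5,fy=5,interpolation=cv2.INTER_CUBIC))
E
python3 look.py w5.png
```

```text
cam [0.58   0.109  0.3045]
[264.61172775  91.13272028]
```

View pics/c_w5.png

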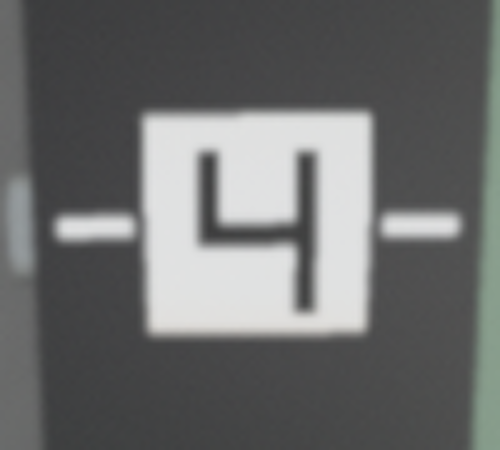

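The crop shows the 4 filling the window: it spans rows 150–312 (centre 231) against index lines at row 226. That is about 0.6 mm off, or 0.02 rad, so it's centred. The arm is clear of everything, so I'm handing in.

```bash
python3 -c "from rig import sign_off; print(sign_off())"
```

```text
the job is handed in; nothing more can be done
None
```

The flask mantle's thumbwheel now shows 4 centred in its window, about 0.02 rad (0.6 mm) off the index lines; the arm is clear, I didn't touch the empty mantle's wheel, and the job is handed in.

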